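# Square the plinth for its next pass and hold the sander hood open

## Robot

A 6-joint arm with a two-finger parallel gripper is mounted at the origin on the work surface. World frame = base frame: x ahead of the robot, y to its left, z up, the work surface at z = 0. Lengths are in m, angles in rad, forces in N, time in s.
With the tool pointing down it reaches from about 0.3 to 0.875 m from the base axis. Payload 6.4 kg.
Tool frame: the origin (TCP) lies at the very end of the fingers, on their centre line; the grasp point (between the pads) lies 19 mm behind it; z points along the fingers, y is the line along which they close (so a half turn about z gives the same grasp; the last joint's range is limited). The gripper opens to 85 mm and grips with 20 to 120 N. Pads are 22 mm wide; open, the fingers measure 114 mm over their backs; the gripper's body (76 mm by 85 mm) begins 54 mm behind the grasp point. The pads swing forward as they close: fully open they stand 13 mm farther back than shut.
Start: joints at [-1.369, 0.181, 1.607, -0, 1.354, -0.206], TCP at [0.228, -0.528, 0.195] pointing down, gripper open.
Joint ranges: [-2.99, 2.99], [-0.89, 2.07], [0.3, 2.58], [-1.14, 4.28], [0, 2.63], [-3.12, 3.12]. Speed limits (rad/s): [2.57, 2.57, 3.01, 3.14, 3.14, 3.14].

## Interface

Orientations are given as a unit quaternion [w, x, y, z].
In Python, from bench import ctrl gives the robot as it stands.
- The arm moves only by the tool jog_arm, never from a script. Its argument "series" is a list that holds one entry, the list of rows, each a list of 7 numbers: the shift along the tool's x, y, z in mm, then the turn, a rotation vector about the tool's x, y, z in rad, then the finger opening in mm, from 0 to 85.4. In form: [[[tx, ty, tz, rx, ry, rz, gripper], ...]]. A call has exactly 10 rows; each row shifts and turns the commanded pose from where the row before left it, along the tool's axes as they then stand; what a row does not reach is not made up. A row lasts 1/10 s, in which the tool goes at most 50 mm and 8.59 degrees, less where a joint would pass 70% of its speed; a pose out of reach is approached as far as the arm can. A call with a gripper value outside its range is refused whole. The fingers move at their own pace and stop on an object; the grip force is fixed at half the most. Time passes only in rows, so rows that do not move let the fingers close, or fill a call up. It gives the time, the measured TCP pose, the force, the opening and the grip force at its end, in the units of the state.
- ctrl.get_obs(): the state, without advancing time (a new reading comes with each control period).
- ctrl.camera(name): name is "scene" or "side" or "wrist"; returns a dict with "frame" (480x640x3 uint8, blue, green, red), "z_map" (480x640 float32, m along the optical axis (not along the pixel's ray), 0 where there is no reading), "fx", "fy", "cx", "cy" (pixels), "xyz" and "rotation" of the camera in the world. Camera axes: x right, y down, z forward; pixel columns grow to the right and rows downward; lengths in m; the calibration is good to about 2 mm. A picture is of the moment at which its call begins.
- ctrl.hand_in(): hands the job in; it is judged then, once.
The state is a dict: "time_s": time; "q": joint angles; "dq": joint speeds; "joint_efforts": joint torques, N m; "eef_pos": TCP position; "eef_rot": TCP orientation; "wrist_force": force on the tool from outside, world axes, zero at the start; "torque": the same for the moment, N m; "opening": opening from 0.0 (shut) to 1.0 (fully open); "grasp_force": force on a finger pad.
Only numpy, scipy, OpenCV 4.12 (cv2) and the standard library are available. Lean on these libraries where they do the work, as an engineer would, in place of code of your own. Each camera call takes 0.05 s, during which the arm holds its last target. There are 200 camera calls.

## Task

Between sanding passes, turn the wooden plinth block on the sander's bed so that its yellow-marked face stands flush against the steel fence bar, about mid-way along the bar, and let go of it. Then take the yellow hood by its black handle bar, raise it to 50 degrees above closed and hold it there so that the worn sleeve can be changed: the program finishes while still holding the hood, which falls shut if let go. Leave the block at the fence and all the other things where they are.

Things in the scene. Friction and masses are not known exactly. Their poses are not given: they have to be found in the camera images.
- sander: grey bench sander, fixed. Base slab 280 (x) x 460 (y) x 30 mm high, spanning x -130..150 and y -220..240 mm of this frame; its flat top, 30 mm above the table, is the bed. Origin on the table under the slab; x points away from the operator's side (towards fence and hinge), y to the left, where the bed and fence are; the hood is on the right, y -200..-10.
- fence_face (a point): middle of the front face of the steel fence bar, at bed height; same axes as the sander. The bar is 180 mm long along y, 8 mm thick, 36 mm high; its face looks to -x. The hood's near side is 125 mm to the right (-y) of this point.
- block: loose square dark wooden plinth block, 60 x 60 x 50 mm high, 0.09 to 0.18 kg, standing on the bed in front of the fence. Origin at the centre of its underside, z up; its +x side is the yellow-marked face (also a yellow stripe on the top along that edge). It starts 50 to 130 degrees turned (counter-clockwise from above) from where it should face, clear of the fence.
- block_face (a point): centre of the block's yellow-marked face, 30 mm out along the block's x and 25 mm up
- hood (a joint): angle of the yellow hood in rad: 0 closed (its start), grows as the front rises, stop at 1.3; 50 degrees is 0.873. Hood 150 mm deep, 190 wide, 0.6 kg, with a weak closing spring: it falls shut from any angle; about 3 to 5 N at the bar lifts it.
- hood_hinge (a point): middle of the hood's hinge axis, which runs along the sander's y, at the back top edge of the hood, 112 mm above the table; does not move with the hood
- hood_bar (a point): middle of the hood's black round handle bar, 12 mm thick, 130 mm long along the sander's y, free over the middle 110 mm; it stands 46 mm (centre) in front of the hood's front face. Closed, it lies 196 mm in front of and 27 mm below the hinge, 85 mm above the table; it swings with the hood. The hood's top is 30 mm higher than the bar when closed.
- sleeve: bystander: spare abrasive sleeve, red-brown tube 40 mm across, 45 mm high, standing on the front left corner of the bed; origin centre of underside
- glue_jar: bystander: yellow jar with a white cap and pale label, 76 mm across, 100 mm high, right side of the table; origin centre of underside
- spray_can: bystander: green can 60 mm across, 170 mm high, right side of the table; origin centre of underside
- tin: bystander: open aluminium cup 80 mm across, 90 mm high, right side of the table; origin centre of underside
- foil_pan: bystander: empty aluminium pan 120 x 190 x 45 mm, left side of the table; origin centre of underside
- brush: bystander: paint brush lying at the left of the sander; origin at its underside
- drill: bystander: red and black cordless drill lying on its side, about 190 x 210 x 60 mm, left side of the table; origin on its underside
Not all that is in view belongs to the job. What is shaped like the block but turquoise is not meant.

How it is judged:
On the way:
1. the block stands with its yellow-marked face flush against the fence, released, the hood still closed (x of block_face in the frame of fence_face between -0.004 and 0.004 m and y of block_face in the frame of fence_face between -0.065 and 0.065 m and angle between the x axis of block and the x axis of sander, either way round below 0.07 rad and angle between block's own z axis and vertical below 0.05 rad and z of block in the frame of fence_face below 0.004 m and contact force between the fingers and block below 0.2 N and linear speed of block below 0.01 m/s and value of joint hood below 0.1 rad), for 0.2 s.
At the end, for the whole second after the job is handed in: The robot's fingers still hold the hood (more than 1 N of contact), still and at 50 degrees open within 7.5 degrees; the block, released, stands upright on the bed with its yellow-marked face against the fence (within 4 mm and 4 degrees), its centre within 65 mm of the fence's middle (x of block_face in the frame of fence_face between -0.004 and 0.004 m and y of block_face in the frame of fence_face between -0.065 and 0.065 m and angle between the x axis of block and the x axis of sander, either way round below 0.07 rad and angle between block's own z axis and vertical below 0.05 rad and z of block in the frame of fence_face below 0.004 m and contact force between the fingers and block below 0.2 N and linear speed of block below 0.01 m/s and value of joint hood between 0.743 and 1.003 rad and velocity of joint hood between -0.1 and 0.1 rad/s and contact force between the fingers and hood above 1 N); the arm keeps its last pose, push and grip.
It fails at once if one of the bystanders is disturbed (moved more than 20 mm) (distance of any of sleeve, glue_jar, spray_can, tin, foil_pan, brush, drill from where it was at the start of the episode above 0.02 m).
It also fails if it takes over 54 s, if anything falls off the work surface, if the arm or the gripper's body presses on something with over 40 N, if the wrist force passes 120 N, or if a joint passes its speed limit or range.

## Working session

There is one attempt and no reset: what is moved stays moved. The work goes in short steps, Python scripts to look and compute and a tool call to move; the robot and the scene stay as the last step left them, time stands still between calls to the robot, and variables do not carry over. Pictures are saved under pics/ and viewed, at most 10 in all, crops included, and the job is handed in when it is done.

Besides the shell and the picture viewer there is one more tool, called after "Request:" in YAML: its name, and indented under it one key for each argument. jog_arm: Moves the arm, as the interface text tells. Its arguments: {"type":"object","properties":{"series":{"type":"array"}},"required":["series"]}

```bash
mkdir -p pics
cat > h.py <<'E'
import numpy as np, cv2
from scipy.spatial.transform import Rotation as R
from bench import ctrl
def rot(c):
    r=np.array(c["rotation"],float)
    return r if r.shape==(3,3) else R.from_quat(r,scalar_first=True).as_matrix()
def cloud(c):
    z=c["z_map"];v,u=np.mgrid[:480,:640]
    p=np.stack([(u-c["cx"])/c["fx"]*z,(v-c["cy"])/c["fy"]*z,z],-1)
    w=p@rot(c).T+np.array(c["xyz"]); w[z==0]=np.nan
    return w
E
python3 - <<'E'
from h import *
a=ctrl.camera("scene");b=ctrl.camera("side")
for n,c in(("scene",a),("side",b)):
    cv2.imwrite(f"pics/{n}0.png",c["frame"]); np.savez(f"{n}0.npz",w=cloud(c),f=c["frame"]); print(n,c["xyz"],c["rotation"],c["fx"])
print(ctrl.get_obs())
E
```

```text
scene [1.31207017 0.37763878 1.04151952] [-0.19405792  0.51424529  0.77528521 -0.311169  ] 453.9959427219262
side [0.04481637 0.92754596 1.01076048] [ 0.10142049 -0.21669068  0.8867853  -0.39543756] 565.1843495460338
{'time_s': 0.1, 'q': array([-1.36932549e+00,  1.81462566e-01,  1.60790855e+00,  3.90816258e-06,
        1.35384676e+00, -2.06305433e-01]), 'dq': array([-0.00057792, -0.00181644, -0.00160936, -0.0006041 ,  0.00063256,
        0.00122669]), 'joint_efforts': array([ 5.90901309e-04, -4.45876086e+01, -3.52238631e+01, -2.87987732e-04,
        4.15841190e-03,  3.97289114e-06]), 'eef_pos': array([ 0.22792555, -0.52727841,  0.1945764 ]), 'eef_rot': array([-8.12605577e-04,  9.79286481e-01,  2.02477969e-01,  3.87225299e-06]), 'wrist_force': array([ 0.09560528, -0.33176263, -0.34875326]), 'torque': array([-0.02326549,  0.02098757, -0.03020807]), 'grasp_force': 0.0, 'opening': 0.9981254457603996}
```

View pics/scene0.png

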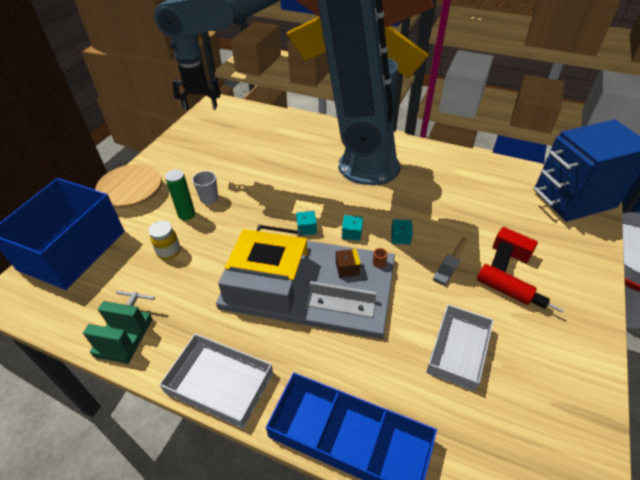

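View pics/side0.png

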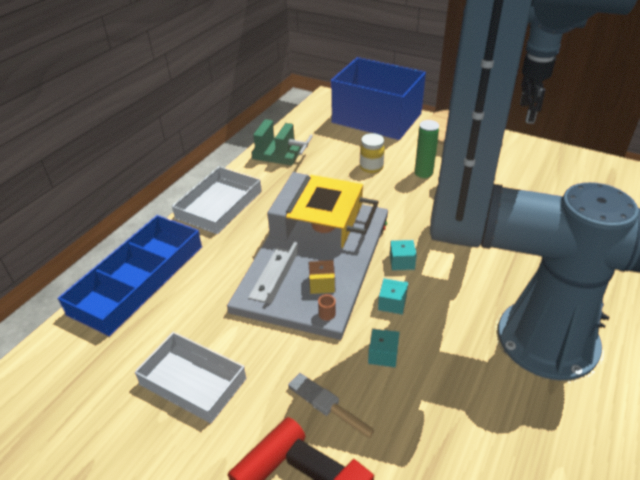

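Scene: the dark block with the yellow stripe is at (348,262), and the sleeve is at (380,257). The hood is at (268,252), its handle bar at about (278,230), and the fence at (342,300). Side: block (321,277), fence (273,272), sleeve (327,307), bar (368,217).

Things that could be taken for the block: turquoise cubes at scene (307,222), (352,227) and (401,231), and the dark wooden block at (348,262). I choose the dark one with the yellow stripe and check it in a crop.

```bash
cat > m.py <<'E'
from h import *
S=np.load("scene0.npz");T=np.load("side0.npz")
def rect(p):
    (c,s,a)=cv2.minAreaRect((p[:,:2]*1000).astype(np.float32)); return np.round(c,1),np.round(s,1),round(a,2)
for n,D in(("scene",S),("side",T)):
    w=D["w"];f=D["f"];hsv=cv2.cvtColor(f,cv2.COLOR_BGR2HSV);z=w[...,2]
    near=(np.abs(w[...,0]-.55)<.5)&(np.abs(w[...,1])<.5)
    m=near&(z>.024)&(z<.036)&(hsv[...,1]<110)
    k,l,st,_=cv2.connectedComponentsWithStats(m.astype(np.uint8)); i=1+np.argmax(st[1:,4]); print(n,"slab",rect(w[l==i]),np.median(z[l==i]))
    y=(abs(hsv[...,0].astype(int)-25)<7)&(hsv[...,1]>200)&(hsv[...,2]>120)&near&(z>.035)
    k,l,st,ce=cv2.connectedComponentsWithStats(y.astype(np.uint8))
    for i in range(1,k):
        if st[i,4]>15:print(" yel",st[i],np.round(np.median(w[l==i],0),3),rect(w[l==i]))
    box=(slice(235,290),slice(325,400)) if n=="scene" else (slice(250,325),slice(295,345))
    zz=z[box];ww=w[box];
    m2=(zz>.073)&(zz<.086); k,l,st,_=cv2.connectedComponentsWithStats(m2.astype(np.uint8))
    for i in range(1,k):
        if st[i,4]>15: print(" top",rect(ww[l==i]),np.median(zz[l==i]),st[i])
    fb=(slice(278,320),slice(300,385)) if n=="scene" else (slice(240,310),slice(240,305))
    ww=w[fb];m3=(ww[...,2]>.058)&(ww[...,2]<.073); k,l,st,_=cv2.connectedComponentsWithStats(m3.astype(np.uint8))
    for i in range(1,k):
        if st[i,4]>15: print(" fence",rect(ww[l==i]),np.nanmedian(ww[l==i][:,2]),st[i])
a=cv2.resize(S["f"][215:325,210:400],None,fx=4,fy=4,interpolation=2)[:440,:760]
cv2.imwrite("pics/crop0.png",a)
E
python3 m.py
```

```text
scene slab (array([589. ,  20.1]), array([286.7, 458.8]), 10.59) 0.0304770173747837
 yel [ 225  229   82   51 2074] [ 0.613 -0.087  0.114] (array([615.7, -92.4]), array([153.4, 190.8]), 10.93)
 yel [151 238   6   6  18] [ 0.673 -0.441  0.074] (array([ 673.7, -440.6]), array([26.6,  5.8]), 76.48)
 yel [352 249   8  16  69] [0.511 0.13  0.081] (array([509.2, 129.3]), array([54.7, 12.5]), 30.96)
 top (array([519.6, 109.7]), array([65.1, 61.2]), 31.45) 0.08015943542459358 [ 11  13  25  20 381]
 top (array([463.1, 188.1]), array([37.4, 38.7]), 73.67) 0.07477031758561792 [48 12 14 11 47]
 fence (array([613.5, 131.1]), array([ 14.4, 177.5]), 10.15) 0.0647865107972534 [ 10   3  66  16 290]
side slab (array([586.3,  22.6]), array([281.8, 465.3]), 10.15) 0.02977745159893752
 top (array([516. , 112.1]), array([58.7, 65.6]), 29.89) 0.07960088262996357 [ 14  10  26  23 509]
 top (array([462.8, 193. ]), array([32.1, 41.1]), 62.85) 0.0751550371362677 [23 45 18 14 53]
 fence (array([611. , 133.2]), array([ 11.1, 179.5]), 10.57) 0.06509791581685748 [ 27   2  30  54 256]
```

View pics/crop0.png

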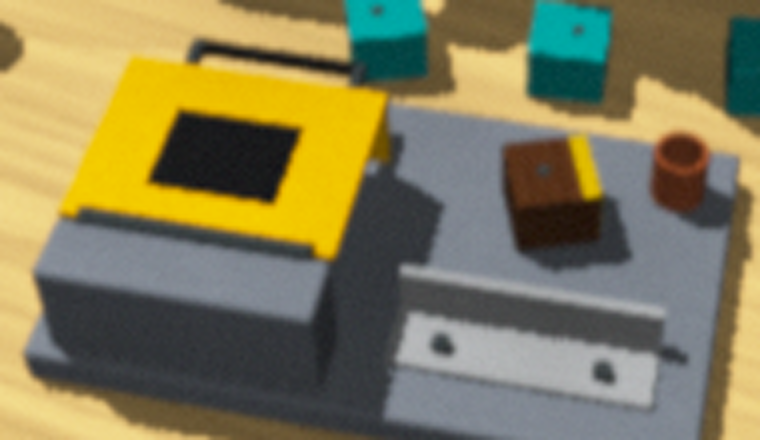

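The crop confirms it: the dark block has its yellow stripe on the edge at crop (587,167). It is about 110° counter-clockwise from facing the fence. The hood bar is at crop (280,60).

- **Sander:** yaw about 10.5°.
- **Block:** centre (518,111) mm, yaw 120.7°.
- **Fence:** bar centre (612,132) mm.

These agree with the given sizes, so I move.

Request:
jog_arm:
  series:
    - [[26, -23.5, -8, 0, 0, 0, 85], [26, -23.5, -8, 0, 0, 0, 85], [26, -23.5, -8, 0, 0, 0, 85], [26, -23.5, -8, 0, 0, 0, 85], [26, -23.5, -8, 0, 0, 0, 85], [26, -23.5, -8, 0, 0, 0, 85], [26, -23.5, -8, 0, 0, 0, 85], [26, -23.5, 0, 0, 0, 0, 85], [26, -23.5, 0, 0, 0, 0, 85], [26, -23.5, 0, 0, 0, 0, 85]]

```text
time_s: 1.1
eef_pos: [0.3737, -0.2075, 0.2512]
eef_rot: [-0.0, 0.979, 0.202, 0.0]
wrist_force: [-0.2, 0.3, -1.2]
opening: 0.997
grasp_force: 0.0
```

Request:
jog_arm:
  series:
    - [[26, -23.5, 0, 0, 0, 0, 85], [26, -23.5, 0, 0, 0, 0, 85], [26, -23.5, 0, 0, 0, 0, 85], [26, -23.5, 0, 0, 0, 0, 85], [26, -23.5, 0, 0, 0, 0, 85], [26, -23.5, 0, 0, 0, 0, 85], [26, -23.5, 0, 0, 0, 0, 85], [26, -23.5, 0, 0, 0, 0, 85], [26, -23.5, 0, 0, 0, 0, 85], [26, -23.5, 0, 0, 0, 0, 85]]

```text
time_s: 2.1
eef_pos: [0.5192, 0.1113, 0.251]
eef_rot: [-0.0, 0.979, 0.203, -0.0]
wrist_force: [-0.2, -0.3, -0.3]
opening: 0.996
grasp_force: 0.0
```

Request:
jog_arm:
  series:
    - [[0, 0, 0, 0, 0, -0.14, 85], [0, 0, 0, 0, 0, -0.14, 85], [0, 0, 0, 0, 0, -0.14, 85], [0, 0, 0, 0, 0, -0.14, 85], [0, 0, 0, 0, 0, -0.14, 85], [0, 0, 0, 0, 0, -0.14, 85], [0, 0, 0, 0, 0, -0.14, 85], [0, 0, 0, 0, 0, -0.14, 85], [0, 0, 0, 0, 0, -0.14, 85], [0, 0, 0, 0, 0, -0.14, 85]]

```text
time_s: 3.1
eef_pos: [0.5187, 0.1098, 0.2509]
eef_rot: [-0.0, 0.616, 0.788, -0.0]
wrist_force: [0.3, -0.9, -0.6]
opening: 0.996
grasp_force: 0.0
```

Request:
jog_arm:
  series:
    - [[0, 0, 0, 0, 0, -0.14, 85], [0, 0, 0, 0, 0, -0.14, 85], [0, 0, 0, 0, 0, -0.02, 85], [0, 0, 10, 0, 0, 0, 85], [0, 0, 10, 0, 0, 0, 85], [0, 0, 10, 0, 0, 0, 85], [0, 0, 0, 0, 0, 0, 85], [0, 0, 0, 0, 0, 0, 85], [0, 0, 0, 0, 0, 0, 85], [0, 0, 0, 0, 0, 0, 85]]

```text
time_s: 4.1
eef_pos: [0.5194, 0.1098, 0.2219]
eef_rot: [0.0, 0.494, 0.869, 0.0]
wrist_force: [-0.2, -0.7, -0.3]
opening: 0.994
grasp_force: 0.0
```

```bash
cat >> h.py <<'E'
def delta(pos,R_t):
    o=ctrl.get_obs(); Rc=R.from_quat(o["eef_rot"],scalar_first=True)
    print("t",round(o["time_s"],2),"pos",np.round(o["eef_pos"]*1000,1),"yyaw",round(np.degrees(np.arctan2(Rc.as_matrix()[1,1],Rc.as_matrix()[0,1])),2),"F",np.round(o["wrist_force"],1),"open",round(o["opening"]*85.4,1),"grip",round(float(o["grasp_force"]),1),"q",np.round(o["q"],2))
    print(" shift",np.round(Rc.inv().apply(np.array(pos)-o["eef_pos"])*1000,1),"turn",np.round((Rc.inv()*R_t).as_rotvec(),3))
def down(yy): # tool down, y axis at yaw yy deg
    return R.from_euler("z",yy+90,degrees=True)*R.from_euler("x",180,degrees=True)
E
python3 - <<'E'
from h import *
delta([.518,.111,.040],down(30.7))
c=ctrl.camera("wrist");cv2.imwrite("pics/w1.png",c["frame"])
E
```

```text
t 4.1 pos [519.4 109.8 221.9] yyaw 30.75 F [-0.2 -0.7 -0.3] open 84.9 grip 0.0 q [-0.02  0.06  1.69  0.    1.39 -0.55]
 shift [  1.8  -0.7 181.9] turn [0.001 0.    0.001]
```

View pics/w1.png

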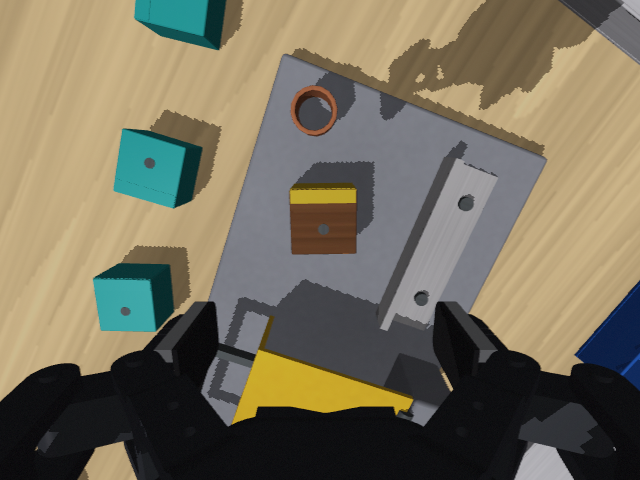

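The wrist view shows the block at (323,218), with its yellow face up in the picture and its edges square to the gripper. The fence is at (440,240) and the sleeve at (314,110). I refine both positions from the wrist depth.

Run:
```python
from h import *
c=ctrl.camera("wrist");w=cloud(c);z=w[...,2]
def rect(p): 
    (a,s,g)=cv2.minAreaRect((p[:,:2]*1000).astype(np.float32)); return np.round(a,1),np.round(s,1),round(g,2)
def comp(m,n):
    k,l,st,_=cv2.connectedComponentsWithStats(m.astype(np.uint8))
    for i in range(1,k):
        if st[i,4]>150: print(n,st[i],rect(w[l==i]),round(float(np.median(z[l==i])),4))
b=np.zeros(z.shape,bool);b[170:270,270:380]=1;comp(b&(z>.075)&(z<.085),"block")
f=np.zeros(z.shape,bool);f[130:340,370:510]=1
for lo,hi in((.060,.070),(.036,.060)):comp(f&(z>lo)&(z<hi),"fence")
s=np.zeros(z.shape,bool);s[40:340,200:560]=1;comp(s&(z>.026)&(z<.034),"bed")
# fence front: edge lines
p=w[f&(z>.060)&(z<.070)];a=np.radians(10.5);d=p[:,:2]-[.5877,.0213]
print("fence xs pct",np.round(np.percentile(d@[np.cos(a),np.sin(a)],[2,10,50,90,98])*1000+10,1))
```

```text
block [ 289  188   68   67 4375] (array([516.6, 110.7]), array([59.7, 60.6]), 31.79) 0.0801
fence [ 380  158   85  173 1886] (array([611.2, 131.9]), array([  9., 180.]), 10.79) 0.0658
fence [ 376  157   79  169 1347] (array([607.6, 131.1]), array([  1.5, 180.1]), 10.74) 0.0487
fence [459 197  15  14 167] (array([634.1, 192.5]), array([13.3, 13.3]), 21.7) 0.0397
bed [  208    54   340   286 51548] (array([573.3,  95.8]), array([279.7, 306.7]), 10.76) 0.03
bed [299  97  33  33 865] (array([460.5, 189. ]), array([30.9, 29.2]), 31.1) 0.0299
fence xs pct [48.9 49.3 52.3 56.4 57.2]
```

Request:
jog_arm:
  series:
    - [[2, -2, 20, 0, 0, -0.014, 85], [0, 0, 25, 0, 0, 0, 85], [0, 0, 25, 0, 0, 0, 85], [0, 0, 25, 0, 0, 0, 85], [0, 0, 25, 0, 0, 0, 85], [0, 0, 25, 0, 0, 0, 85], [0, 0, 15, 0, 0, 0, 85], [0, 0, 10, 0, 0, 0, 85], [0, 0, 10, 0, 0, 0, 85], [0, 0, 2, 0, 0, 0, 85]]

```text
time_s: 5.2
eef_pos: [0.516, 0.1105, 0.0387]
eef_rot: [-0.0, 0.488, 0.873, -0.0]
wrist_force: [-0.5, 0.2, 0.9]
opening: 0.992
grasp_force: 0.0
```

Request:
jog_arm:
  series:
    - [[0, 0, 0, 0, 0, 0, 55], [0, 0, 0, 0, 0, 0, 55], [0, 0, 0, 0, 0, 0, 55], [0, 0, 0, 0, 0, 0, 55], [0, 0, 0, 0, 0, 0, 55], [0, 0, 0, 0, 0, 0, 55], [0, 0, 0, 0, 0, 0, 55], [0, 0, 0, 0, 0, 0, 55], [0, 0, -3, 0, 0, 0, 55], [0, 0, -3, 0, 0, 0, 55]]

```text
time_s: 6.2
eef_pos: [0.5158, 0.1105, 0.0452]
eef_rot: [-0.0, 0.488, 0.873, -0.0]
wrist_force: [0.5, -0.2, -0.1]
opening: 0.643
grasp_force: 0.0
```

Run:
```python
from h import *
delta([.5757,.1251,.046],down(-79.25))
```

```text
t 6.2 pos [515.8 110.5  45.2] yyaw 31.57 F [ 0.5 -0.2 -0.1] open 54.9 grip 0.0 q [-0.01  0.27  1.84 -0.    1.04 -0.57]
 shift [-19.   58.7  -0.8] turn [-1.000e-03  0.000e+00  1.934e+00]
```

Run:
```python
from h import *
c=ctrl.camera("wrist");cv2.imwrite("pics/w2.png",c["frame"])
```

```text
(no output)
```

View pics/w2.png

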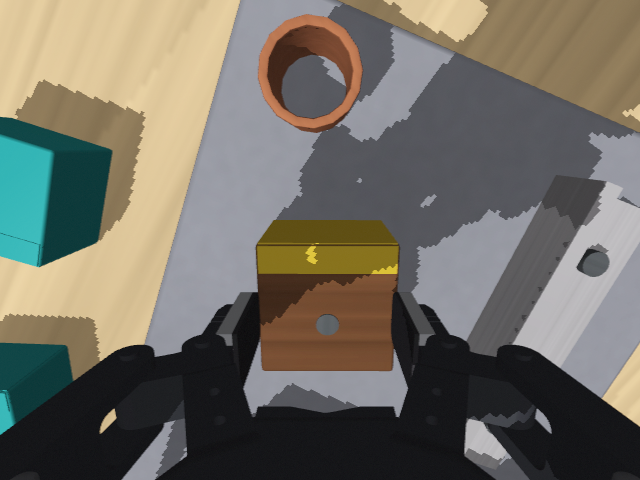

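The block at (328,310) sits between the pads but is not yet touched, because the opening scale is not linear. I lower again and close further.

Request:
jog_arm:
  series:
    - [[0, 0, 5, 0, 0, 0, 55], [0, 0, 0, 0, 0, 0, 30], [0, 0, 0, 0, 0, 0, 30], [0, 0, 0, 0, 0, 0, 30], [0, 0, 0, 0, 0, 0, 30], [0, 0, 0, 0, 0, 0, 30], [0, 0, 0, 0, 0, 0, 30], [0, 0, 0, 0, 0, 0, 30], [0, 0, -3, 0, 0, 0, 30], [0, 0, -3, 0, 0, 0, 30]]

```text
time_s: 7.25
eef_pos: [0.5159, 0.1105, 0.0462]
eef_rot: [-0.0, 0.488, 0.873, -0.0]
wrist_force: [0.4, -0.4, -0.1]
opening: 0.351
grasp_force: 0.0
```

Run:
```python
from h import *
delta([.5757,.1251,.046],down(-79.25))
```

```text
t 7.25 pos [515.9 110.5  46.2] yyaw 31.57 F [ 0.4 -0.4 -0.1] open 30.0 grip 0.0 q [-0.01  0.27  1.84  0.    1.04 -0.57]
 shift [-18.9  58.6   0.1] turn [-1.000e-03  0.000e+00  1.934e+00]
```

Run:
```python
from h import *
c=ctrl.camera("wrist");s=ctrl.camera("side")
cv2.imwrite("pics/w3.png",np.hstack([cv2.resize(c["frame"],(480,360)),cv2.resize(s["frame"][210:330,240:346],(318,360))]))
```

```text
(no output)
```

View pics/w3.png

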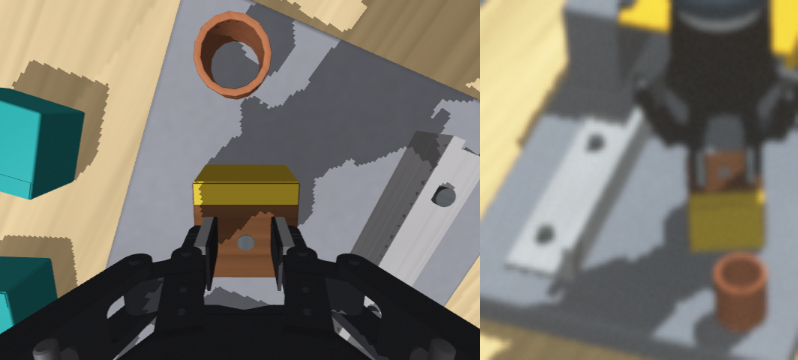

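The pads at wrist (205,250) and (280,250) seem to have closed above the block top rather than beside it. I check their heights from the depth.

Run:
```python
from h import *
o=ctrl.get_obs()
c=ctrl.camera("wrist");w=cloud(c)
for n,(v,u) in dict(blocktop=(325,327),stripe=(258,310),bed=(150,450),padL=(330,275),padR=(330,373),padLtip=(300,275),padLlow=(370,270)).items(): print(n,np.round(w[v,u]*1000,1))
Rc=R.from_quat(o["eef_rot"],scalar_first=True)
m=(w[...,2]>.0)&(c["z_map"]<.30)
p=Rc.inv().apply(w.reshape(-1,3)-o["eef_pos"]).reshape(480,640,3)*1000
hsv=cv2.cvtColor(c["frame"],cv2.COLOR_BGR2HSV)
d=(hsv[...,1]<70)&(hsv[...,2]<140)&(np.abs(p[...,1])<60)&(p[...,2]>-60)&(w[...,2]>.07)&(np.arange(480)[:,None]>260)
print("dark pts z(tool) max pctl",np.percentile(p[d][:,2],[50,90,99,100]), "world z min",w[d][:,2].min())
for v in (290,310,330,350,370,390):print(v,[(u,*np.round(p[v,u]).astype(int)) for u in (265,280,285,365,375)])
print(c["xyz"])
```

```text
blocktop [520.8 104.4  79.7]
stripe [498.5 127.   79.9]
bed [536.1 200.7  30.7]
padL [496.3 112.4 120.4]
padR [523.  128.5 119.8]
padLtip [493.6 110.8  97.3]
padLlow [495.7 119.3 150.8]
dark pts z(tool) max pctl [-49.40311186 -34.49998144 -33.13240473 -31.68006024] world z min 0.07777301173621745
290 [(265, np.int64(9), np.int64(-26), np.int64(-33)), (280, np.int64(12), np.int64(-18), np.int64(-42)), (285, np.int64(13), np.int64(-16), np.int64(-43)), (365, np.int64(12), np.int64(16), np.int64(-42)), (375, np.int64(12), np.int64(20), np.int64(-41))]
310 [(265, np.int64(12), np.int64(-21), np.int64(-60)), (280, np.int64(12), np.int64(-16), np.int64(-61)), (285, np.int64(10), np.int64(-15), np.int64(-55)), (365, np.int64(9), np.int64(15), np.int64(-53)), (375, np.int64(12), np.int64(18), np.int64(-60))]
330 [(265, np.int64(12), np.int64(-19), np.int64(-74)), (280, np.int64(10), np.int64(-15), np.int64(-71)), (285, np.int64(2), np.int64(-15), np.int64(-56)), (365, np.int64(1), np.int64(15), np.int64(-54)), (375, np.int64(11), np.int64(16), np.int64(-73))]
350 [(265, np.int64(14), np.int64(-17), np.int64(-89)), (280, np.int64(3), np.int64(-15), np.int64(-72)), (285, np.int64(-5), np.int64(-15), np.int64(-59)), (365, np.int64(-7), np.int64(15), np.int64(-56)), (375, np.int64(4), np.int64(16), np.int64(-74))]
370 [(265, np.int64(19), np.int64(-14), np.int64(-105)), (280, np.int64(-2), np.int64(-15), np.int64(-75)), (285, np.int64(-65), np.int64(-25), np.int64(16)), (365, np.int64(-65), np.int64(25), np.int64(17)), (375, np.int64(-3), np.int64(17), np.int64(-74))]
390 [(265, np.int64(18), np.int64(-13), np.int64(-112)), (280, np.int64(-79), np.int64(-28), np.int64(16)), (285, np.int64(-79), np.int64(-25), np.int64(17)), (365, np.int64(-78), np.int64(25), np.int64(15)), (375, np.int64(-79), np.int64(31), np.int64(16))]
[0.48024876 0.16907651 0.2246052 ]
```

The visible pad tips sit about 42 mm behind the reported TCP, at world z of about 85–97, so they closed above the block. The block did not move: its hole is still at the same offset. I'll allow for this: open first, then go about 50 mm lower.

Request:
jog_arm:
  series:
    - [[0, 0, 0, 0, 0, 0, 85], [0, 0, 0, 0, 0, 0, 85], [0, 0, 0, 0, 0, 0, 85], [0, 0, 0, 0, 0, 0, 85], [0, 0, 0, 0, 0, 0, 85], [0, 0, 0, 0, 0, 0, 85], [0, 0, 5, 0, 0, 0, 85], [0, 0, 5, 0, 0, 0, 85], [0, 0, 5, 0, 0, 0, 85], [0, 0, 5, 0, 0, 0, 85]]

```text
time_s: 8.4
eef_pos: [0.516, 0.1105, 0.0257]
eef_rot: [-0.0, 0.488, 0.873, -0.0]
wrist_force: [0.4, 1.1, -0.0]
opening: 0.998
grasp_force: 0.0
```

Request:
jog_arm:
  series:
    - [[0, 0, 5, 0, 0, 0, 85], [0, 0, 5, 0, 0, 0, 85], [0, 0, 5, 0, 0, 0, 85], [0, 0, 5, 0, 0, 0, 85], [0, 0, 5, 0, 0, 0, 85], [0, 0, 5, 0, 0, 0, 85], [0, 0, 0, 0, 0, 0, 85], [0, 0, 0, 0, 0, 0, 85], [0, 0, 0, 0, 0, 0, 85], [0, 0, 0, 0, 0, 0, 85]]

```text
time_s: 9.4
eef_pos: [0.5165, 0.1105, -0.0033]
eef_rot: [0.0, 0.488, 0.873, 0.0]
wrist_force: [0.3, -0.5, 0.4]
opening: 0.994
grasp_force: 0.0
```

Request:
jog_arm:
  series:
    - [[0, 0, 0, 0, 0, 0, 50], [0, 0, 0, 0, 0, 0, 50], [0, 0, 0, 0, 0, 0, 50], [0, 0, 0, 0, 0, 0, 50], [0, 0, 0, 0, 0, 0, 50], [0, 0, 0, 0, 0, 0, 50], [0, 0, 0, 0, 0, 0, 50], [0, 0, 0, 0, 0, 0, 50], [0, 0, -3, 0, 0, 0, 50], [0, 0, -3, 0, 0, 0, 50]]

```text
time_s: 10.4
eef_pos: [0.5154, 0.1105, 0.0019]
eef_rot: [-0.001, 0.488, 0.873, -0.0]
wrist_force: [1.7, 0.6, -1.5]
opening: 0.699
grasp_force: 64.9
```

Gripped at 59.7 mm with 65 N. Now I lift and turn it by −110.8°.

Request:
jog_arm:
  series:
    - [[0, 0, 0, 0, 0, 0.138, 50], [0, 0, 0, 0, 0, 0.138, 50], [0, 0, 0, 0, 0, 0.138, 50], [0, 0, 0, 0, 0, 0.138, 50], [0, 0, 0, 0, 0, 0.138, 50], [0, 0, 0, 0, 0, 0.138, 50], [0, 0, 0, 0, 0, 0.138, 50], [0, 0, 0, 0, 0, 0.138, 50], [0, 0, 0, 0, 0, 0.138, 50], [0, 0, 0, 0, 0, 0.138, 50]]

```text
time_s: 11.4
eef_pos: [0.5157, 0.1106, 0.002]
eef_rot: [-0.0, 0.933, 0.36, -0.0]
wrist_force: [-0.4, -0.3, -1.6]
opening: 0.694
grasp_force: 64.8
```

Request:
jog_arm:
  series:
    - [[0, 0, 0, 0, 0, 0.138, 50], [0, 0, 0, 0, 0, 0.138, 50], [0, 0, 0, 0, 0, 0.138, 50], [0, 0, 0, 0, 0, 0.138, 50], [10, 0, 0, 0, 0, 0, 50], [10, 0, 0, 0, 0, 0, 50], [10, 0, 0, 0, 0, 0, 50], [0, 0, 0, 0, 0, 0, 50], [0, 0, 0, 0, 0, 0, 50], [0, 0, 0, 0, 0, 0, 50]]

```text
time_s: 12.4
eef_pos: [0.5452, 0.1162, 0.0021]
eef_rot: [-0.0, 0.995, 0.095, -0.0]
wrist_force: [0.6, 0.5, -1.5]
opening: 0.7
grasp_force: 64.7
```

Run:
```python
from h import *
delta([.5777,.1255,-.003],down(-79.25))
c=ctrl.camera("wrist");w=cloud(c);z=w[...,2];cv2.imwrite("pics/w4.png",c["frame"])
def rect(p): 
    (a,s,g)=cv2.minAreaRect((p[:,:2]*1000).astype(np.float32)); return np.round(a,1),np.round(s,1),round(g,2)
hsv=cv2.cvtColor(c["frame"],cv2.COLOR_BGR2HSV)
m=(z>.078)&(z<.095)&(hsv[...,1]>100)
k,l,st,_=cv2.connectedComponentsWithStats(m.astype(np.uint8))
for i in range(1,k):
    if st[i,4]>150: print(st[i],rect(w[l==i]),np.median(z[l==i]))
```

```text
t 12.4 pos [545.2 116.2   2.1] yyaw -79.09 F [ 0.6  0.5 -1.5] open 59.7 grip 64.7 q [-0.    0.4   1.78 -0.    0.97  1.38]
 shift [33.7 -3.   5.1] turn [-0.     0.001  0.003]
[  221   277   209   141 24492] (array([551.5, 119.2]), array([44.8, 61.1]), 11.05) 0.08535121931170135
```

View pics/w4.png

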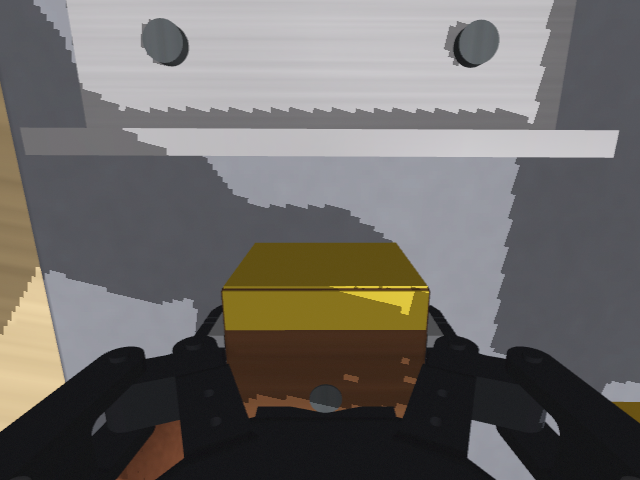

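The yellow face at (325,265) is parallel to the fence edge at row 157, with a gap of about 34 mm. The block is lifted 5 mm. I advance, lower, then push gently.

Request:
jog_arm:
  series:
    - [[8, -1, 0, 0, 0, 0.003, 50], [8, -1, 0, 0, 0, 0, 50], [8, -1, 0, 0, 0, 0, 50], [4, 0, 0, 0, 0, 0, 50], [0, 0, 2, 0, 0, 0, 50], [0, 0, 2, 0, 0, 0, 50], [0, 0, 1, 0, 0, 0, 50], [1, 0, 0, 0, 0, 0, 50], [1, 0, 0, 0, 0, 0, 50], [1, 0, 0, 0, 0, 0, 50]]

```text
time_s: 13.45
eef_pos: [0.5757, 0.1249, -0.0026]
eef_rot: [-0.0, 0.996, 0.093, 0.0]
wrist_force: [-0.3, 0.5, -0.8]
opening: 0.69
grasp_force: 64.9
```

Request:
jog_arm:
  series:
    - [[0.5, 0, 0, 0, 0, 0, 50], [0.5, 0, 0, 0, 0, 0, 50], [0.5, 0, 0, 0, 0, 0, 50], [0.5, 0, 0, 0, 0, 0, 50], [0, 0, 0, 0, 0, 0, 50], [0, 0, 0, 0, 0, 0, 50], [0, 0, 0, 0, 0, 0, 50], [0, 0, 0, 0, 0, 0, 50], [0, 0, 0, 0, 0, 0, 50], [0, 0, 0, 0, 0, 0, 50]]

```text
time_s: 14.45
eef_pos: [0.5776, 0.1253, -0.0026]
eef_rot: [-0.0, 0.996, 0.093, -0.0]
wrist_force: [-0.4, -0.1, -1.8]
opening: 0.695
grasp_force: 64.9
```

Request:
jog_arm:
  series:
    - [[0.5, 0, 0.4, 0, 0, 0, 50], [0.5, 0, 0, 0, 0, 0, 50], [0.4, 0, 0, 0, 0, 0, 50], [0, 0, 0, 0, 0, 0, 50], [0, 0, 0, 0, 0, 0, 50], [0, 0, 0, 0, 0, 0, 50], [0, 0, 0, 0, 0, 0, 50], [0, 0, 0, 0, 0, 0, 50], [0, 0, 0, 0, 0, 0, 50], [0, 0, 0, 0, 0, 0, 50]]

```text
time_s: 15.45
eef_pos: [0.579, 0.1256, -0.003]
eef_rot: [-0.0, 0.996, 0.093, 0.0]
wrist_force: [0.6, 0.0, -1.6]
opening: 0.691
grasp_force: 64.9
```

Run:
```python
from h import *
delta([.5777,.1255,-.003],down(-79.25))
w=cloud(ctrl.camera("wrist"));z=w[...,2]
a=np.radians(10.75);d=(w[...,:2]-[.6072,.1311])@np.array([[np.cos(a),-np.sin(a)],[np.sin(a),np.cos(a)]])*1000
for n,lo,hi in(("top",.078,.084),("fence",.0645,.0672)):
    m=(z>lo)&(z<hi)&(abs(d[...,0])<40)&(abs(d[...,1])<(25 if n=="top" else 85))&(d[...,0]>-14 if n=="top" else d[...,0]>-5)
    print(n,m.sum(),np.percentile(d[m][:,0],[1,50,99]),np.median(z[m]))
    if n=="top": 
        for s in (-20,0,20): q=m&(abs(d[...,1]-s)<3);print(s,np.nanmax(d[q][:,0]) if q.any() else None)
    else:
        for s in (-75,-45,45,75): q=m&(abs(d[...,1]-s)<3);print(s,np.nanmin(d[q][:,0]) if q.any() else None)
```

```text
t 15.45 pos [579.  125.6  -3. ] yyaw -79.3 F [ 0.6  0.  -1.6] open 59.0 grip 64.9 q [0.01 0.47 1.68 0.   0.99 1.4 ]
 shift [-1.3 -0.2 -0. ] turn [ 0.    -0.    -0.001]
top 8137 [-13.83450513  -6.41072378  -0.17596172] 0.08055145888561155
-20 0.10852378665495488
0 0.2061587321732081
20 0.039153683048524436
fence 13718 [-0.51657767  4.13986265  8.20106131] 0.0659410418484452
-75 -0.2639830111237454
-45 -0.2834532295984609
45 0.04626185744358553
75 -0.03781747926020599
```

Request:
jog_arm:
  series:
    - [[0.4, 0, 0.5, 0, 0, 0, 50], [0.4, 0, 0, 0, 0, 0, 50], [0.4, 0, 0, 0, 0, 0, 50], [0, 0, 0, 0, 0, 0, 50], [0, 0, 0, 0, 0, 0, 50], [0, 0, 0, 0, 0, 0, 50], [0, 0, 0, 0, 0, 0, 50], [0, 0, 0, 0, 0, 0, 50], [0, 0, 0, 0, 0, 0, 50], [0, 0, 0, 0, 0, 0, 50]]

```text
time_s: 16.5
eef_pos: [0.5798, 0.1257, -0.0032]
eef_rot: [0.0, 0.996, 0.093, -0.0]
wrist_force: [-5.4, -0.8, 5.5]
opening: 0.696
grasp_force: 65.3
```

The block is now in contact with the fence at 5.4 N and with the bed. I release it and rise.

Request:
jog_arm:
  series:
    - [[0, 0, 0, 0, 0, 0, 85], [0, 0, 0, 0, 0, 0, 85], [0, 0, 0, 0, 0, 0, 85], [0, 0, 0, 0, 0, 0, 85], [0, 0, 0, 0, 0, 0, 85], [0, 0, -10, 0, 0, 0, 85], [0, 0, -20, 0, 0, 0, 85], [0, 0, -20, 0, 0, 0, 85], [0, 0, -20, 0, 0, 0, 85], [0, 0, -20, 0, 0, 0, 85]]

```text
time_s: 17.5
eef_pos: [0.5803, 0.1258, 0.0881]
eef_rot: [0.0, 0.996, 0.093, 0.0]
wrist_force: [-0.2, 0.1, -0.2]
opening: 1.0
grasp_force: 0.0
```

Request:
jog_arm:
  series:
    - [[0, 0, -25, 0, 0, 0, 85], [0, 0, -25, 0, 0, 0, 85], [0, 0, -25, 0, 0, 0, 85], [0, 0, -15, 0, 0, 0, 85], [0, 0, 0, 0, 0, 0, 85], [0, 0, 0, 0, 0, 0, 85], [0, 0, 0, 0, 0, 0, 85], [0, 0, 0, 0, 0, 0, 85], [0, 0, 0, 0, 0, 0, 85], [0, 0, 0, 0, 0, 0, 85]]

```text
time_s: 18.5
eef_pos: [0.5799, 0.1257, 0.1758]
eef_rot: [-0.0, 0.996, 0.093, -0.001]
wrist_force: [-0.7, -0.1, 0.4]
opening: 0.995
grasp_force: 0.0
```

Run:
```python
from h import *
delta([.496,-.113,.18],down(10.75))
a=np.radians(10.75);A=np.array([[np.cos(a),-np.sin(a)],[np.sin(a),np.cos(a)]])
def rect(p): 
    (c,s,g)=cv2.minAreaRect(p[:,:2].astype(np.float32)); return np.round(c,1),np.round(s,1),round(g,2)
for nm in("wrist","scene","side"):
    c=ctrl.camera(nm);w=cloud(c);z=w[...,2];d=(w[...,:2]-[.6072,.1311])@A*1000
    m=(z>.075)&(z<.084)&(d[...,0]>-75)&(d[...,0]<15)&(abs(d[...,1])<60)
    if m.sum()>50:print(nm,"block",m.sum(),rect(d[m]),np.median(z[m]))
    m=(z>.0645)&(z<.068)&(d[...,0]>-3)&(d[...,0]<12)&(abs(d[...,1])<95)
    if m.sum()>50:print(nm,"fence",m.sum(),rect(d[m]))
    v=c["frame"].max(-1)<75
    m=v&(z>.070)&(z<.100)&(d[...,0]<-115)&(d[...,0]>-200)&(d[...,1]<-130)&(d[...,1]>-310)
    if m.sum()>20:
        # bar: front-most dark points
        print(nm,"bar",m.sum(),rect(d[m]),np.percentile(z[m],[5,50,95]).round(4)); 
        q=m&(abs(d[...,1]+220)<45); print("   mid x pct",np.percentile(d[q][:,0],[2,50,98]).round(1),"z",np.percentile(z[q],[5,50,95,99]).round(4))
```

```text
t 18.5 pos [579.9 125.7 175.8] yyaw -79.3 F [-0.7 -0.1  0.4] open 85.0 grip 0.0 q [ 0.01  0.24  1.58 -0.    1.33  1.4 ]
 shift [-126.7  219.    -4.1] turn [-1.000e-03  1.000e-03 -1.572e+00]
wrist block 5749 (array([-29.6,   0.6]), array([60.2, 60.1]), 0.06) 0.08009589242307597
wrist fence 2319 (array([ 3.8, -0.3]), array([  8.2, 180.1]), 0.02)
wrist bar 202 (array([-153.7, -233.3]), array([72.5,  9.3]), 89.1) [0.0817 0.0864 0.0904]
   mid x pct [-157.9 -150.7 -149.5] z [0.0818 0.087  0.0905 0.0909]
scene block 400 (array([-27.4,  -0.5]), array([64.2, 60. ]), 0.01) 0.07983458605722948
scene fence 138 (array([ 4.9, -1.8]), array([ 13.6, 178. ]), 0.41)
scene bar 100 (array([-146.8, -218.3]), array([ 23.7, 128.3]), 0.73) [0.0827 0.0879 0.0925]
   mid x pct [-156.5 -150.8 -146.1] z [0.0832 0.0874 0.0914 0.0932]
side block 485 (array([-29.4,   2. ]), array([62.3, 66.7]), 0.4) 0.07945165871085003
side fence 86 (array([3.5, 4.2]), array([176.6,  10.5]), 89.57)
side bar 29 (array([-154.6, -207. ]), array([122.2,  39.6]), 71.56) [0.0834 0.0884 0.0924]
   mid x pct [-158.2 -156.4 -153.3] z [0.087  0.0898 0.0922 0.0925]
```

The block is flush: centre at (−29.6, 0.6) mm from the fence point, angle 0.06°, released. The bar's centre is at about (496,−114,85) mm, as the given sizes predict. Now I go to the hood.

Request:
jog_arm:
  series:
    - [[-15, 26, -4, 0, 0, 0, 85], [-15, 26, -4, 0, 0, 0, 85], [-15, 26, 0, 0, 0, 0, 85], [-15, 26, 0, 0, 0, 0, 85], [-15, 26, 0, 0, 0, 0, 85], [-15, 26, 0, 0, 0, 0, 85], [-15, 26, 0, 0, 0, 0, 85], [-15, 26, 0, 0, 0, 0, 85], [0, 0, 0, 0, 0, -0.14, 85], [0, 0, 0, 0, 0, -0.14, 85]]

```text
time_s: 19.65
eef_pos: [0.5006, -0.102, 0.1847]
eef_rot: [0.0, 0.972, 0.233, 0.0]
wrist_force: [0.8, 0.3, -0.1]
opening: 0.999
grasp_force: 0.0
```

Request:
jog_arm:
  series:
    - [[0, 0, 0, 0, 0, -0.14, 60], [0, 0, 0, 0, 0, -0.14, 40], [0, 0, 0, 0, 0, -0.14, 40], [0, 0, 0, 0, 0, -0.14, 40], [0, 0, 0, 0, 0, -0.14, 40], [0, 0, 0, 0, 0, -0.14, 40], [0, 0, 0, 0, 0, -0.14, 40], [0, 0, 0, 0, 0, -0.14, 40], [0, 0, 0, 0, 0, -0.14, 40], [0, 0, 0, 0, 0, -0.03, 40]]

```text
time_s: 20.65
eef_pos: [0.5009, -0.1009, 0.1846]
eef_rot: [0.0, 0.637, 0.77, 0.0]
wrist_force: [-0.3, 0.3, 1.1]
opening: 0.476
grasp_force: 0.0
```

Request:
jog_arm:
  series:
    - [[0, -6, 0, -0.11, 0, 0, 40], [0, -6, 0, -0.11, 0, 0, 40], [0, -6, 0, -0.11, 0, 0, 40], [0, -6, 0, -0.106, 0, 0, 40], [0, 0, 0, 0, 0, 0, 40], [0, 0, 0, 0, 0, 0, 40], [0, 0, 0, 0, 0, 0, 40], [0, 0, 0, 0, 0, 0, 40], [0, 0, 0, 0, 0, 0, 40], [0, 0, 0, 0, 0, 0, 40]]

```text
time_s: 21.65
eef_pos: [0.4783, -0.105, 0.1807]
eef_rot: [0.138, 0.623, 0.752, 0.166]
wrist_force: [-0.1, 0.6, 0.1]
opening: 0.468
grasp_force: 0.0
```

```bash
cat > b.py <<'E'
from h import *
T=down(10.75)*R.from_rotvec([-.436,0,0]);bar=np.array([.4959,-.1139,.085])
E
python3 - <<'E'
from b import *
delta(bar+T.apply([0,0,.055]),T)
c=ctrl.camera("wrist");w=cloud(c);o=ctrl.get_obs();Rc=R.from_quat(o["eef_rot"],scalar_first=True)
p=Rc.inv().apply(w.reshape(-1,3)-o["eef_pos"]).reshape(480,640,3)*1000
np.save("p.npy",p);cv2.imwrite("pics/w5.png",c["frame"])
E
```

```text
t 21.65 pos [ 478.3 -105.   180.7] yyaw 10.71 F [-0.1  0.6  0.1] open 40.0 grip 0.0 q [-0.72 -0.31  2.17  0.4   1.04 -1.07]
 shift [-12.1 -26.2 148.4] turn [-0.     0.    -0.001]
```

View pics/w5.png

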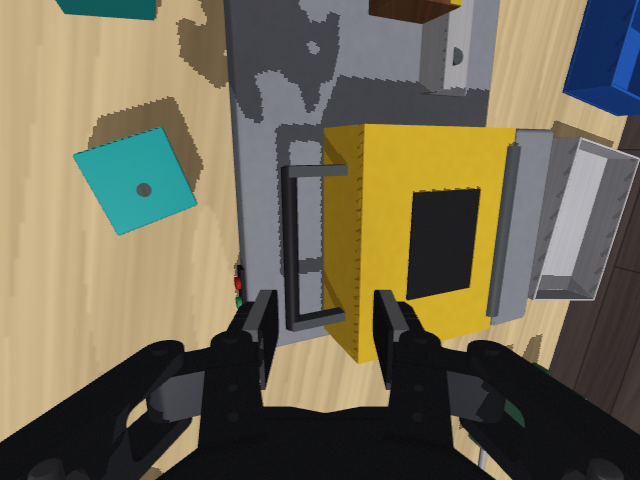

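The bar runs from (288,170) to (292,325), in front of the yellow hood. The fingers are above it and need to go about 26 mm to the left in the picture. I check the bar and the pad tips in tool axes.

Run:
```python
import numpy as np
p=np.load("p.npy")
for v in (190,220,250,280,305): 
    q=p[v,284:298]; print(v,np.round(q[np.argmin(q[:,2])],1))
for v in (291,295,300,305,310,320,340): print("pad",v,np.round(p[v,265:279:4],0).tolist(),np.round(p[v,374:390:5],0).tolist())
```

```text
190 [ 37.2 -27.4  86.5]
220 [ 14.9 -26.5  86.8]
250 [ -8.4 -25.6  87.4]
280 [nan nan nan]
305 [-54.  -28.2  87.4]
pad 291 [[12.0, -24.0, -43.0], [12.0, -23.0, -43.0], [12.0, -21.0, -43.0], [11.0, -20.0, -39.0]] [[11.0, 20.0, -39.0], [13.0, 21.0, -44.0], [12.0, 23.0, -43.0], [12.0, 25.0, -43.0]]
pad 295 [[13.0, -24.0, -48.0], [13.0, -22.0, -48.0], [12.0, -21.0, -47.0], [9.0, -20.0, -39.0]] [[9.0, 20.0, -40.0], [12.0, 21.0, -47.0], [13.0, 23.0, -48.0], [12.0, 25.0, -47.0]]
pad 300 [[12.0, -23.0, -51.0], [12.0, -21.0, -52.0], [12.0, -20.0, -51.0], [7.0, -20.0, -40.0]] [[7.0, 20.0, -39.0], [12.0, 20.0, -52.0], [12.0, 22.0, -51.0], [13.0, 24.0, -52.0]]
pad 305 [[13.0, -22.0, -58.0], [12.0, -21.0, -56.0], [10.0, -20.0, -52.0], [5.0, -20.0, -41.0]] [[5.0, 20.0, -39.0], [11.0, 20.0, -54.0], [12.0, 21.0, -56.0], [12.0, 23.0, -56.0]]
pad 310 [[12.0, -22.0, -61.0], [12.0, -20.0, -61.0], [8.0, -20.0, -52.0], [3.0, -20.0, -42.0]] [[3.0, 20.0, -41.0], [9.0, 20.0, -54.0], [12.0, 21.0, -61.0], [12.0, 22.0, -60.0]]
pad 320 [[12.0, -20.0, -67.0], [9.0, -20.0, -62.0], [4.0, -20.0, -53.0], [-1.0, -20.0, -43.0]] [[-1.0, 20.0, -43.0], [6.0, 20.0, -56.0], [11.0, 20.0, -65.0], [12.0, 21.0, -68.0]]
pad 340 [[6.0, -20.0, -71.0], [2.0, -20.0, -64.0], [-3.0, -20.0, -55.0], [-9.0, -20.0, -44.0]] [[-8.0, 20.0, -46.0], [-2.0, 20.0, -56.0], [5.0, 20.0, -68.0], [8.0, 20.0, -74.0]]
```

Pad tips are at tool z of about −39, and the bar centre is at (−12, −27, +93). I shift sideways, then advance 149 mm.

Request:
jog_arm:
  series:
    - [[-6, -13, 0, 0, 0, 0, 40], [-6, -13, 0, 0, 0, 0, 40], [0, 0, 25, 0, 0, 0, 40], [0, 0, 25, 0, 0, 0, 40], [0, 0, 25, 0, 0, 0, 40], [0, 0, 20, 0, 0, 0, 40], [0, 0, 15, 0, 0, 0, 40], [0, 0, 10, 0, 0, 0, 40], [0, 0, 0, 0, 0, 0, 40], [0, 0, 0, 0, 0, 0, 40]]

```text
time_s: 22.7
eef_pos: [0.5067, -0.112, 0.0611]
eef_rot: [0.138, 0.623, 0.752, 0.166]
wrist_force: [0.3, 0.4, 0.5]
opening: 0.469
grasp_force: 0.0
```

Request:
jog_arm:
  series:
    - [[0, 0, 8, 0, 0, 0, 40], [0, 0, 8, 0, 0, 0, 40], [0, 0, 8, 0, 0, 0, 40], [0, 0, 5, 0, 0, 0, 40], [0, 0, 0, 0, 0, 0, 40], [0, 0, 0, 0, 0, 0, 40], [0, 0, 0, 0, 0, 0, 40], [0, 0, 0, 0, 0, 0, 40], [0, 0, 0, 0, 0, 0, 40], [0, 0, 0, 0, 0, 0, 40]]

```text
time_s: 23.7
eef_pos: [0.5188, -0.1099, 0.0347]
eef_rot: [0.138, 0.623, 0.751, 0.166]
wrist_force: [0.5, 0.9, -0.3]
opening: 0.468
grasp_force: 0.0
```

Run:
```python
from b import *
delta(bar+T.apply([0,0,.056]),T)
c=ctrl.camera("wrist");cv2.imwrite("pics/w6.png",c["frame"])
```

```text
t 23.7 pos [ 518.8 -109.9   34.7] yyaw 10.66 F [ 0.5  0.9 -0.3] open 40.0 grip 0.0 q [-0.66  0.08  2.18  0.55  0.65 -1.24]
 shift [0.3 0.2 0.6] turn [ 0.     0.001 -0.001]
```

View pics/w6.png

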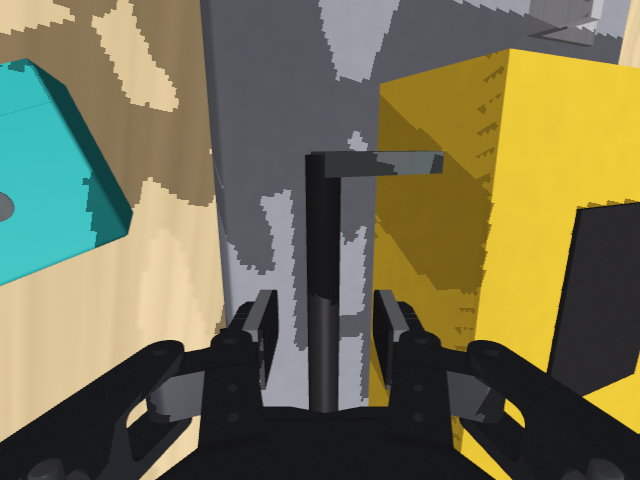

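The bar, at column 323 (rows 155–410), is centred between the pads at columns 270 and 382, with no contact. I close on it.

Request:
jog_arm:
  series:
    - [[0, 0, 0, 0, 0, 0, 2], [0, 0, 0, 0, 0, 0, 2], [0, 0, 0, 0, 0, 0, 2], [0, 0, 0, 0, 0, 0, 2], [0, 0, 0, 0, 0, 0, 2], [0, 0, 0, 0, 0, 0, 2], [0, 0, 0, 0, 0, 0, 2], [0, 0, 0, 0, 0, 0, 2], [0, 0, 0, 0, 0, 0, 2], [0, 0, 0, 0, 0, 0, 2]]

```text
time_s: 24.75
eef_pos: [0.518, -0.1099, 0.0341]
eef_rot: [0.138, 0.623, 0.752, 0.166]
wrist_force: [-4.4, -2.1, 0.8]
opening: 0.117
grasp_force: 58.4
```

Run:
```python
from b import *
delta(bar+T.apply([0,0,.056]),T)
o=ctrl.get_obs();Rc=R.from_quat(o["eef_rot"],scalar_first=True)
a=np.radians(10.75);h=bar+[.196*np.cos(a),.196*np.sin(a),.027]
ht=Rc.inv().apply(h-o["eef_pos"]);print("hinge in tool",ht)
for th in(.0349,.0436): 
    r=R.from_rotvec([th,0,0]); print(th,(ht-r.apply(ht))*1000)
```

```text
t 24.75 pos [ 518.  -109.9   34.1] yyaw 10.67 F [-4.4 -2.1  0.8] open 10.0 grip 58.4 q [-0.66  0.08  2.18  0.54  0.65 -1.24]
 shift [0.2 1.1 0.4] turn [-0.001  0.001 -0.001]
hinge in tool [0.00039404 0.19015033 0.00245505]
0.0349 [ 0.          0.20145454 -6.63340455]
0.0436 [ 0.          0.28771165 -8.285595  ]
```

Gripped with 58 N. I lift along the hinge arc: 25 rows of 0.0349 rad, checking partway.

Request:
jog_arm:
  series:
    - [[0, 0.2, -6.6, 0.0349, 0, 0, 2], [0, 0.2, -6.6, 0.0349, 0, 0, 2], [0, 0.2, -6.6, 0.0349, 0, 0, 2], [0, 0.2, -6.6, 0.0349, 0, 0, 2], [0, 0.2, -6.6, 0.0349, 0, 0, 2], [0, 0.2, -6.6, 0.0349, 0, 0, 2], [0, 0.2, -6.6, 0.0349, 0, 0, 2], [0, 0.2, -6.6, 0.0349, 0, 0, 2], [0, 0, 0, 0, 0, 0, 2], [0, 0, 0, 0, 0, 0, 2]]

```text
time_s: 25.75
eef_pos: [0.5034, -0.1126, 0.0844]
eef_rot: [0.049, 0.636, 0.768, 0.06]
wrist_force: [-1.7, -3.9, -3.3]
opening: 0.118
grasp_force: 59.2
```

Request:
jog_arm:
  series:
    - [[0, 0.2, -6.6, 0.0349, 0, 0, 2], [0, 0.2, -6.6, 0.0349, 0, 0, 2], [0, 0.2, -6.6, 0.0349, 0, 0, 2], [0, 0.2, -6.6, 0.0349, 0, 0, 2], [0, 0.2, -6.6, 0.0349, 0, 0, 2], [0, 0.2, -6.6, 0.0349, 0, 0, 2], [0, 0.2, -6.6, 0.0349, 0, 0, 2], [0, 0.2, -6.6, 0.0349, 0, 0, 2], [0, 0, 0, 0, 0, 0, 2], [0, 0, 0, 0, 0, 0, 2]]

```text
time_s: 26.75
eef_pos: [0.5029, -0.1127, 0.137]
eef_rot: [-0.04, 0.637, 0.768, -0.048]
wrist_force: [-3.5, -3.5, -2.3]
opening: 0.12
grasp_force: 59.9
```

Request:
jog_arm:
  series:
    - [[0, 0.2, -6.6, 0.0349, 0, 0, 2], [0, 0.2, -6.6, 0.0349, 0, 0, 2], [0, 0.2, -6.6, 0.0349, 0, 0, 2], [0, 0.2, -6.6, 0.0349, 0, 0, 2], [0, 0.2, -6.6, 0.0349, 0, 0, 2], [0, 0.2, -6.6, 0.0349, 0, 0, 2], [0, 0.2, -6.6, 0.0349, 0, 0, 2], [0, 0.2, -6.6, 0.0349, 0, 0, 2], [0, 0.2, -6.6, 0.0349, 0, 0, 2], [0, 0, 0, 0, 0, 0, 2]]

```text
time_s: 27.75
eef_pos: [0.5199, -0.1095, 0.1944]
eef_rot: [-0.14, 0.623, 0.751, -0.168]
wrist_force: [-7.7, -2.7, 3.1]
opening: 0.114
grasp_force: 60.5
```

Run:
```python
from b import *
a=np.radians(10.75);A=np.array([[np.cos(a),-np.sin(a)],[np.sin(a),np.cos(a)]])
h=bar+[.196*np.cos(a),.196*np.sin(a),.027]
T2=T*R.from_rotvec([.873,0,0]);b2=h+np.r_[A@[-.1467,0],.1328]
delta(b2+T2.apply([0,0,.056]),T2)
o=ctrl.get_obs();Rc=R.from_quat(o["eef_rot"],scalar_first=True)
v=o["eef_pos"]+Rc.apply([0,0,-.056])-h;print("bar angle est",np.degrees(np.arctan2(v[2],-(v[:2]@A)[0]))+7.85,"radius",np.linalg.norm(v))
c=ctrl.camera("scene");w=cloud(c);z=w[...,2];hsv=cv2.cvtColor(c["frame"],cv2.COLOR_BGR2HSV)
d=(w[...,:2]-[.6072,.1311])@A*1000
y=(abs(hsv[...,0].astype(int)-25)<7)&(hsv[...,1]>180)&(z>.12)&(abs(d[...,1]+220)<90)&(abs(d[...,0]+50)<160)
q=w[y];n=np.linalg.svd(q-q.mean(0),full_matrices=False)[2][2]; n*=np.sign(n[2]);ns=n[:2]@A
print("yellow pts",y.sum(),"top normal tilt deg",np.degrees(np.arctan2(ns[0],n[2])))
m=(z>.075)&(z<.084)&(d[...,0]>-75)&(d[...,0]<15)&(abs(d[...,1])<60)
(cc,s,g)=cv2.minAreaRect(d[m].astype(np.float32));print("block",cc,s,g)
f=c["frame"][130:330,190:410];cv2.imwrite("pics/s7.png",cv2.resize(f,None,fx=2.5,fy=2.5))
```

```text
t 27.75 pos [ 519.9 -109.5  194.4] yyaw 10.68 F [-7.7 -2.7  3.1] open 9.7 grip 60.5 q [-0.3   0.42  1.37 -0.2   1.74 -0.48]
 shift [ 0.1  1.2 -0.2] turn [-0.003 -0.002 -0.001]
bar angle est 49.87388276473803 radius 0.1988238338704224
yellow pts 2904 top normal tilt deg 48.275881425190036
block (-27.488056182861328, -0.06142616271972656) (61.36475372314453, 62.0898323059082) 88.02987670898438
```

View pics/s7.png

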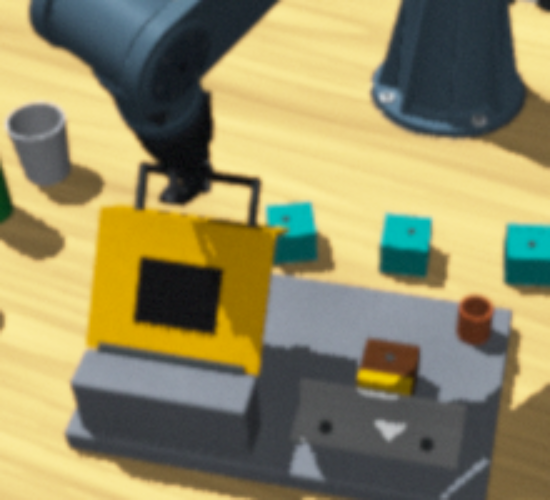

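The hood is up at about 49–50°, with its bar held at (195,180). The block is at the fence at (388,370), and the sleeve is undisturbed. I let it settle, then hand in.

Request:
jog_arm:
  series:
    - [[0, 0, 0, 0, 0, 0, 2], [0, 0, 0, 0, 0, 0, 2], [0, 0, 0, 0, 0, 0, 2], [0, 0, 0, 0, 0, 0, 2], [0, 0, 0, 0, 0, 0, 2], [0, 0, 0, 0, 0, 0, 2], [0, 0, 0, 0, 0, 0, 2], [0, 0, 0, 0, 0, 0, 2], [0, 0, 0, 0, 0, 0, 2], [0, 0, 0, 0, 0, 0, 2]]

```text
time_s: 28.8
eef_pos: [0.5196, -0.1095, 0.194]
eef_rot: [-0.139, 0.623, 0.751, -0.167]
wrist_force: [-5.9, -1.9, -0.5]
opening: 0.112
grasp_force: 60.4
```

```bash
python3 -c "
from bench import ctrl
print(ctrl.get_obs()['grasp_force']);print(ctrl.hand_in())"
```

```text
60.43021559715271
the job is handed in; nothing more can be done
None
```

I've handed the job in at about 29 s (no verdict came back): the block measured flush with the fence and is released, and the hood is held at about 48–50° by its bar with 60 N of grip.

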